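# Lock the axle nuts of the green ride wheel

### The arm

A 7-joint arm with a two-finger parallel gripper is mounted at the origin on the work surface. World frame = base frame: x ahead of the robot, y to its left, z up, the work surface at z = 0. Lengths are in m, angles in rad, forces in N, time in s.
With the tool pointing down it reaches from about 0.425 to 0.875 m from the base axis. Payload 8.4 kg.
Tool frame: the origin (TCP) lies on the centre line of the jaws, within the pads' length; the fingertips stand 11 mm ahead of it and the grasp point (between the pads) lies 8 mm behind it (bot.tip_extent is the distance from the TCP to the fingertips, in m); z points along the fingers, y is the direction in which the jaws open and shut (so a half turn about z gives the same grasp; the last joint's range is limited). The gripper opens to 87 mm and grips with 3 to 60 N. Pads are 19 mm wide; open, the fingers measure 117 mm over their backs; the gripper's body (75 mm by 190 mm) begins 51 mm behind the grasp point.
Start: joints at [-1.444, 0.333, 0.04, 1.465, -0.013, 1.343, -0.059], TCP at [0.146, 0.633, 0.234] pointing down, gripper open.
Joint ranges: [-2.58, 2.58], [-0.38, 2.09], [-1.3, 1.39], [0.25, 2.4], [-1.5, 4.64], [0.08, 2.09], [-2.65, 2.65]. Speed limits (rad/s): [2.22, 2.22, 2.79, 2.79, 3.14, 3.14, 3.14].

### API

Orientations are given as a 3x3 rotation matrix whose columns are the frame's x, y, z axes.
In Python, from rig import sense, eyes, workorder, bot gives the robot as it stands.
- The arm moves only by the shell command python3 -m pendant 'ROWS'. ROWS is a JSON object of lists of equal length, an entry for each row: "slide": the shift along the world's x, y, z in cm, a list of three; "delta_rot": the turn, a rotation vector about the world's x, y, z in rad, a list of three; "jaw": the gripper's target within -1 to 1 (shut at 1, half-way at 0, fully open at -1). In form: {"slide": [[tx, ty, tz], ...], "delta_rot": [[rx, ry, rz], ...], "jaw": [jaw, ...]}. A call has 1 to 20 rows; each row shifts and turns the commanded pose from where the row before left it; what a row does not reach is not made up. A row lasts 1/8 s, in which the tool goes at most 62.5 mm and 10.7 degrees, less where a joint would pass 70% of its speed; a pose out of reach is approached as far as the arm can. A call with a gripper value outside its range is refused whole. The fingers move at their own pace and stop on an object; the grip force is fixed at half the most. Time passes only in rows, so rows that do not move let the fingers close. It gives the time, the measured TCP pose, the force and the opening at its end, in the units of the state.
- sense(): the state, without advancing time (a new reading comes with each control period).
- eyes.read_camera(name): name is "scene" or "top"; returns (picture, depth): 400x640x3 uint8, blue, green, red; 400x640 float32, m along the optical axis (not along the pixel's ray), 0 where there is no reading.
- eyes.camera_model(name): a dict with "fx", "fy", "cx", "cy" (pixels), "dist_coeffs" ([k1, k2, p1, p2, k3] as OpenCV has them; the pictures are not rectified), "T" (4x4, takes a point from camera to world coordinates). Camera axes: x right, y down, z forward; pixel columns grow to the right and rows downward; lengths in m; the calibration is good to about 2 mm. A picture is of the moment at which its call begins. camera_model takes no time and is no camera call.
- workorder.job_done(): hands the job in, once; it reports no verdict.
The state is a dict: "clock": time; "joints": joint angles; "joint_velocities": joint speeds; "joint_efforts": joint torques, N m; "ee_pos": TCP position; "tcp_rot": TCP orientation; "ft_force": force on the tool from outside, world axes, zero at the start; "torque": the same for the moment, N m; "grip_width": opening from 0.0 (shut) to 1.0 (fully open).
Only numpy, scipy, OpenCV 4.12 (cv2) and the standard library are available. Lean on these libraries where they do the work, as an engineer would, in place of code of your own. Each camera call takes 0.05 s, during which the arm holds its last target.

### The job

On the green wheel that is bolted in its fixture, first turn the tall brass axle nut on top clockwise by hand until it stops. Then lock it: swing the red-handled spanner that sits on the thin nut below it anticlockwise (both seen from above) until it is up against the yellow stop post, and let go. Leave the pale blue wheel, with its own nut and spanner, untouched.

Things in the scene. Friction and masses are not known exactly. Their poses are not given: they have to be found in the camera images.
- green_nut (a joint): The tall brass hex nut on top of the green wheel's upright axle. Value in rad, growing as it turns clockwise seen from above; 0 is loosest, 1.2 is tight, where it stops dead. It starts between 0 and 0.6 and stays where it is left; turning it takes about 0.15 N m.
- green_nut_grip (a point): Centre of that nut, on its upright axis, 123 mm above the bench. 46 mm across flats, 38 mm tall; the 24 mm axle end stands 8 mm above it. z up; turns with the nut; one pair of flats is square to its x, the others every 60 degrees. Black stripe on top at +x: meets the stripe on the axle's end when tight. Below it, the spanner's ring and handle reach 90 mm above the bench. One grasp is enough.
- green_spanner (a joint): The spanner that stays on the thin jam nut under the tall nut and turns level about the same axis. Value in rad, growing anticlockwise from above; at 0.95 it stops dead at the yellow post. It starts between 0 and 0.35 and stays where it is left; moving it takes about 0.35 N m, some 3 N at the handle.
- green_spanner_handle (a point): Middle of the spanner's red handle, 132 mm from the axis, 84.5 mm above the bench, clear air below. x points outward, z up. Handle 55 mm long, 20 wide, 12 tall: pinch across its width or push. Stop post: 12 mm thick, 96 mm tall, 89 mm from the axis. Wheel: 140 mm across, top 77 mm above the bench, on a 200 mm square plate.
- blue_wheel: The pale blue wheel in its fixture, same build and size as the green one, with the same nut and red spanner: not to be touched. Origin: centre of the underside of its base plate, below its axle. The two fixtures stand left and right, at least 320 mm apart, and may swap places.

How it is judged:
On the way, in this order (a step that is already met when the one before it is completed fails the run):
1. the green wheel's tall nut is tight (within 10 degrees of its stop) while its spanner is still well short of the stop post (value of joint green_nut above 1.02 rad and value of joint green_spanner below 0.6 rad), for 0.2 s.
2. the green wheel's spanner is up against its stop post (within 10 degrees) (value of joint green_spanner above 0.77 rad), for 0.2 s.
At the end, for the whole second after the job is handed in: The green wheel's tall nut is within 10 degrees of its tight stop (joint above 1.02 rad), its spanner is within 10 degrees of the yellow stop post (joint above 0.77 rad), at rest and let go, and the blue wheel has not been touched (value of joint green_nut above 1.02 rad and value of joint green_spanner above 0.77 rad and velocity of joint green_spanner below 0.05 rad/s).
It fails at once if the blue wheel, its nut or its spanner is touched by the robot (more than 2 N) (contact force between any of the fingers, the arm and blue_wheel above 2 N).
It also fails if it takes over 48 s, if anything falls off the work surface, if the arm or the gripper's body presses on something with over 40 N, if the wrist force passes 120 N, or if a joint passes its speed limit or range.

## Working session

There is one attempt and no reset: what is moved stays moved. The work goes in short steps, Python scripts to look and compute and a shell command to move; the robot and the scene stay as the last step left them, time stands still between calls to the robot, and variables do not carry over. Pictures are saved under pics/ and viewed, and the job is handed in when it is done.

```bash
ls; mkdir -p pics; python3 - <<'E'
from rig import sense,eyes,bot
import cv2,numpy as np
s=sense();print({k:np.round(v,3).tolist() for k,v in s.items()})
for n in("scene","top"):
    p,d=eyes.read_camera(n);cv2.imwrite(f"pics/{n}0.png",p);np.save(f"{n}0d.npy",d)
    m=eyes.camera_model(n);print(n,m)
E
```

```text
pics
{'clock': 0.0, 'joints': [-1.444, 0.334, 0.04, 1.466, -0.013, 1.343, -0.059], 'joint_velocities': [-0.002, 0.0, -0.001, 0.0, -0.001, 0.001, -0.001], 'joint_efforts': [-0.001, -65.634, 1.334, -40.38, -0.06, 0.045, 0.0], 'ee_pos': [0.145, 0.633, 0.233], 'tcp_rot': [[-0.975, 0.224, -0.0], [0.224, 0.975, -0.002], [-0.0, -0.002, -1.0]], 'ft_force': [-0.867, 1.096, -0.332], 'torque': [0.008, -0.023, -0.013], 'grip_width': 0.999}
scene {'fx': 449.60302775277853, 'fy': 449.60302775277853, 'cx': 321.37326669072417, 'cy': 195.02606787542865, 'dist_coeffs': array([-0.0371949,  0.       ,  0.       ,  0.       ,  0.       ]), 'T': array([[-0.10763825,  0.7905509 , -0.60286258,  1.02555759],
       [ 0.99417695,  0.08871195, -0.06117507,  0.01210582],
       [ 0.00511911, -0.60593685, -0.79549628,  0.70394307],
       [ 0.        ,  0.        ,  0.        ,  1.        ]])}
top {'fx': 444.00879294490875, 'fy': 444.00879294490875, 'cx': 315.33345890106017, 'cy': 197.8309496394405, 'dist_coeffs': array([-0.11853237,  0.        ,  0.        ,  0.        ,  0.        ]), 'T': array([[-0.00730577, -0.98067104,  0.19552732,  0.39202538],
       [-0.99946094,  0.01341969,  0.02996242, -0.03846446],
       [-0.0320072 , -0.19520302, -0.98024044,  0.99849918],
       [ 0.        ,  0.        ,  0.        ,  1.        ]])}
```

View pics/scene0.png

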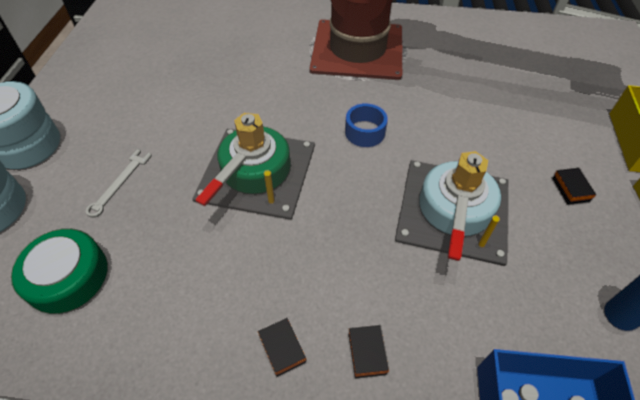

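View pics/top0.png

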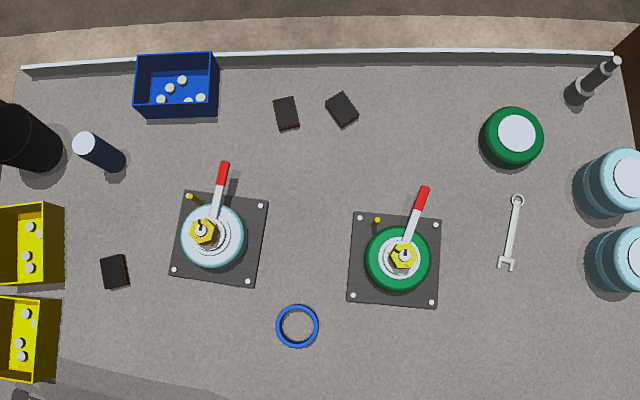

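The scene view shows the green fixture's nut at about (250,132) and the blue one's at (470,172). In the top view the green nut is at (404,257), its red handle at (422,200) and the yellow post at (377,220). The blue nut is at (204,232). Next I'll measure these.

```bash
cat > h.py <<'E'
import cv2,numpy as np
from rig import eyes
def model(n):
    m=eyes.camera_model(n);K=np.array([[m['fx'],0,m['cx']],[0,m['fy'],m['cy']],[0,0,1]]);return K,m['dist_coeffs'],m['T']
def at_z(n,uv,z):
    K,D,T=model(n);q=cv2.undistortPoints(np.array(uv,float).reshape(-1,1,2),K,D).reshape(-1,2)
    r=np.c_[q,np.ones(len(q))]@T[:3,:3].T;o=T[:3,3];return o+r*((z-o[2])/r[:,2])[:,None]
def cloud(n,d):
    K,D,T=model(n);v,u=np.mgrid[:400,:640];q=cv2.undistortPoints(np.stack([u,v],-1).reshape(-1,1,2).astype(float),K,D).reshape(-1,2)
    P=np.c_[q,np.ones(len(q))]*d.reshape(-1,1);return (P@T[:3,:3].T+T[:3,3]).reshape(400,640,3)
def proj(n,P):
    K,D,T=model(n);R=T[:3,:3].T;return cv2.projectPoints(np.array(P,float),cv2.Rodrigues(R)[0],-R@T[:3,3],K,D)[0].reshape(-1,2)
E
python3 - <<'E'
from h import *
for n,(x,y,w,h) in {'top':(340,175,110,140),'scene':(190,100,130,120)}.items():
    p=cv2.imread(f'pics/{n}0.png');d=np.load(f'{n}0d.npy');C=cloud(n,d)
    cv2.imwrite(f'pics/{n}0z.png',cv2.resize(p[y:y+h,x:x+w],None,fx=4,fy=4,interpolation=cv2.INTER_CUBIC) if n=='top' else cv2.resize(p[y:y+h,x:x+w],None,fx=5,fy=5,interpolation=cv2.INTER_CUBIC)[:600,:800])
    sub=np.zeros((400,640),bool);sub[y:y+h,x:x+w]=1
    hsv=cv2.cvtColor(p,cv2.COLOR_BGR2HSV);H,S,V=hsv[...,0],hsv[...,1],hsv[...,2]
    red=sub&((H<6)|(H>172))&(S>150)&(V>80)
    print(n,'red',red.sum(),C[red].mean(0),np.median(C[red],0))
    Z=C[...,2]
    for a,b in((.126,.137),(.138,.16),(.137,.147)):
        k=sub&(Z>a)&(Z<b);P=C[k]
        if len(P):print(a,b,k.sum(),P.mean(0).round(4),((P.min(0)+P.max(0))/2).round(4))
    k=sub&(Z>.065)&(Z<.083)&(H>40)&(H<90)&(S>100);P=C[k]
    A=np.c_[2*P[:,:2],np.ones(len(P))]
    print('wheel',len(P),P.mean(0),(P.min(0)+P.max(0))/2,P.max(0)-P.min(0))
    ye=sub&(H>20)&(H<35)&(S>150);P=C[ye&(Z>.085)&(Z<.1)];print('post',len(P),P.mean(0) if len(P) else '')
E
```

```text
top red 232 [ 0.56883085 -0.22990713  0.09933076] [ 0.56978653 -0.23158388  0.09156127]
0.126 0.137 23 [ 0.4408 -0.166   0.1321] [ 0.4467 -0.1734  0.1316]
0.138 0.16 512 [ 0.4475 -0.1807  0.1449] [ 0.4478 -0.1806  0.1478]
0.137 0.147 384 [ 0.4475 -0.1806  0.1428] [ 0.4478 -0.1806  0.1429]
wheel 1851 [ 0.44344239 -0.17775096  0.07222507] [ 0.44840118 -0.18052518  0.07374262] [0.13778412 0.13550847 0.0172521 ]
post 26 [ 0.52237612 -0.13780758  0.09637367]
scene red 308 [ 0.57335768 -0.22992305  0.08854561] [ 0.57345383 -0.22968285  0.08927299]
0.126 0.137 122 [ 0.4671 -0.1753  0.1316] [ 0.4614 -0.1804  0.1315]
0.138 0.16 422 [ 0.4527 -0.1792  0.1434] [ 0.4493 -0.1804  0.1453]
0.137 0.147 334 [ 0.4541 -0.1787  0.1412] [ 0.4493 -0.1804  0.142 ]
wheel 1220 [ 0.46686329 -0.16958112  0.0704527 ] [ 0.45275264 -0.1789537   0.07008927] [0.13032358 0.13609236 0.0100594 ]
post 50 [ 0.52903463 -0.13470592  0.09284124]
```

```bash
python3 - <<'E'
import cv2
p=cv2.imread('pics/top0.png')[225:290,370:440];cv2.imwrite('pics/nut0.png',cv2.resize(p,None,fx=8,fy=8,interpolation=cv2.INTER_CUBIC))
E
```

```text
(no output)
```

View pics/nut0.png

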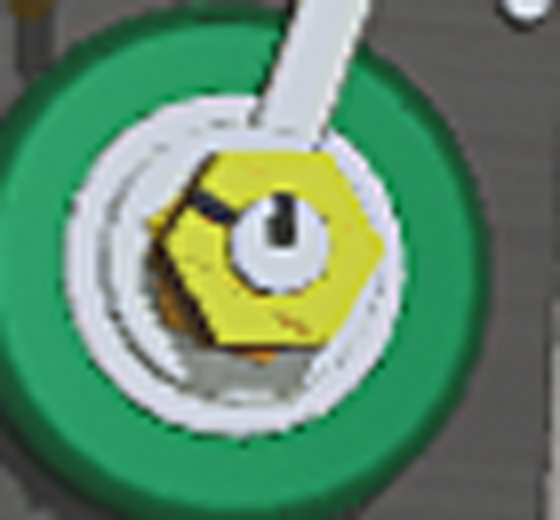

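View pics/scene0z.png

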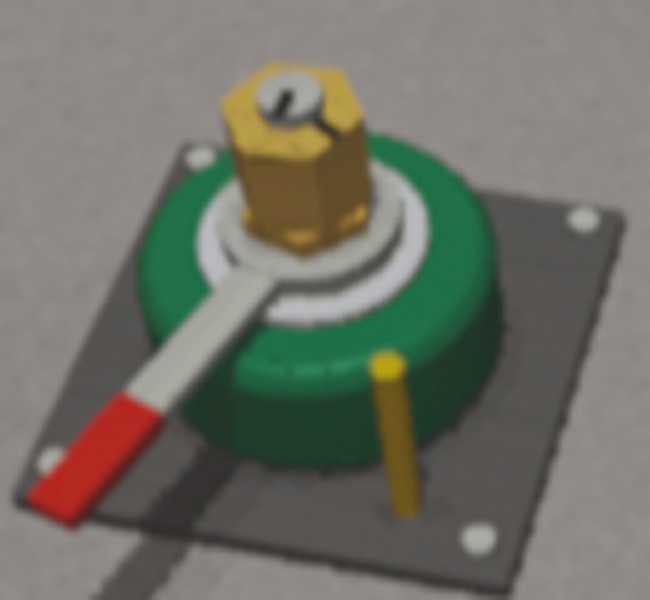

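The nut stripe is at about (396,250), upper left on the nut. The axle stripe is at about (405,252), pointing up. Next I'll fit the hex.

```bash
python3 - <<'E'
from h import *
from scipy.optimize import minimize
p=cv2.imread('pics/top0.png');hsv=cv2.cvtColor(p,cv2.COLOR_BGR2HSV)
# bright yellow top face
v,u=np.mgrid[225:290,370:440]
h=hsv[225:290,370:440]
print(h[30,28:48:2].tolist())
m=((h[...,0]>18)&(h[...,0]<36)&(h[...,1]>120)&(h[...,2]>180)).astype(np.uint8)
n,l,st,_=cv2.connectedComponentsWithStats(m);i=1+np.argmax(st[1:,4]);m=(l==i).astype(np.uint8);print(st[i])
hull=cv2.convexHull(np.argwhere(m)[:,::-1].astype(np.int32));mm=np.zeros_like(m);cv2.fillConvexPoly(mm,hull,1)
P=at_z('top',np.c_[u.ravel(),v.ravel()],.142)[:,:2];M=mm.ravel().astype(bool);print('centroid',P[M].mean(0))
def cost(x):
    d=P-x[:2];r=np.max([d@[np.cos(x[2]+k*np.pi/3),np.sin(x[2]+k*np.pi/3)] for k in range(6)],0)-.023
    s=1/(1+np.exp(np.clip(r/.0008,-50,50)));return ((s-M)**2).sum()
b=min((minimize(cost,[*P[M].mean(0),a],method='Nelder-Mead',options=dict(xatol=1e-5,fatol=1e-4)) for a in np.radians([0,15,30,45])),key=lambda r:r.fun)
print(b.x[:2],np.degrees(b.x[2])%60,b.fun);c=b.x[:2]
q=at_z('top',[[370+26.5,225+25.75]],.142)[0,:2]-c;print('nutstripe',np.degrees(np.arctan2(q[1],q[0])),np.hypot(*q))
q=at_z('top',[[370+283/8,225+205/8],[370+282/8,225+243/8]],.150)[:,:2]-c;print('axle stripe',q,np.degrees(np.arctan2(*(q[0]-q[1])[::-1])))
# axle white circle centre
q=at_z('top',[[370+279/8,225+244/8]],.150)[0,:2];print('axle c',q)
for n in('top','scene'):
    p=cv2.imread(f'pics/{n}0.png');hs=cv2.cvtColor(p,cv2.COLOR_BGR2HSV);H,S,V=np.moveaxis(hs,-1,0)
    r=((H<6)|(H>172))&(S>150)&(V>80);sub=np.zeros_like(r)
    if n=='top':sub[175:225,400:445]=1
    else:sub[140:215,190:235]=1
    vv,uu=np.nonzero(r&sub);R=at_z(n,np.c_[uu,vv],.0905)[:,:2];e=R.mean(0)-c;print(n,'handle',R.mean(0),np.hypot(*e),np.degrees(np.arctan2(e[1],e[0])))
# yellow post top
H,S,V=np.moveaxis(hsv,-1,0);k=(H>20)&(H<35)&(S>150)&(V>150);k[:210]=0;k[226:]=0;k[:,:368]=0;k[:,386:]=0
vv,uu=np.nonzero(k);R=at_z('top',[[uu.mean(),vv.mean()]],.096)[0,:2];e=R-c;print('post',R,np.hypot(*e),np.degrees(np.arctan2(e[1],e[0])))
E
```

```text
[[33, 140, 118], [109, 23, 228], [107, 21, 229], [50, 17, 91], [43, 18, 102], [104, 15, 220], [111, 31, 231], [31, 183, 208], [31, 175, 208], [29, 193, 204]]
[ 21  19  27  24 321]
centroid [ 0.44762511 -0.18144992]
[ 0.44771732 -0.18144282] 57.500590210884276 13.963354688127474
nutstripe 56.07569884180977 0.016706882999084266
axle stripe [[ 0.00869414 -0.00189217]
 [-0.00032465 -0.00128545]] -3.8486813110012563
axle c [ 0.44716694 -0.18200316]
top handle [ 0.57049057 -0.23175977] 0.13268408202590196 -22.285608752522645
scene handle [ 0.57480204 -0.22915576] 0.13574626834626308 -20.578245611864308
post [ 0.52570534 -0.13702079] 0.08975215043085098 29.665869419191235
```

```bash
python3 -m pendant '{"slide":[[3.5,-3.3,0.5],[3.5,-3.3,0.5],[3.5,-3.3,0.5],[3.5,-3.3,0.5],[3.5,-3.3,0],[3.5,-3.3,0],[3.5,-3.3,0],[3.5,-3.3,0],[3.5,-3.3,0],[3.5,-3.3,0],[1,-5,0],[1,-5,0],[1,-5,0],[1,-5,0],[1,-5,0],[1,-5,0]],"delta_rot":[[0,0,0],[0,0,0],[0,0,0],[0,0,0],[0,0,0],[0,0,0],[0,0,0],[0,0,0],[0,0,0],[0,0,0],[0,0,0],[0,0,0],[0,0,0],[0,0,0],[0,0,0],[0,0,0]],"jaw":[-1,-1,-1,-1,-1,-1,-1,-1,-1,-1,-1,-1,-1,-1,-1,-1]}'; python3 -c "
from rig import sense;import numpy as np
s=sense();print(np.round(s['joints'],3),np.round(s['tcp_rot'],3))"
```

```text
clock: 2.1
ee_pos: [0.5554, 0.0019, 0.2534]
tcp_rot: [[-0.975, 0.224, -0.0], [0.224, 0.975, 0.0], [0.0, 0.0, -1.0]]
ft_force: [0.9, 0.4, -0.5]
grip_width: 1.0
[-0.588  0.133  0.56   1.693 -0.073  1.336  1.331] [[-0.975  0.224 -0.   ]
 [ 0.224  0.975  0.   ]
 [ 0.     0.    -1.   ]]
```

```bash
python3 -m pendant '{"slide":[[-2.15,-3.66,0],[-2.15,-3.66,0],[-2.15,-3.66,0],[-2.15,-3.66,0],[-2.15,-3.66,-2],[0,0,-3],[0,0,0]],"delta_rot":[[0,0,-0.07],[0,0,-0.07],[0,0,-0.07],[0,0,-0.07],[0,0,-0.07],[0,0,0],[0,0,0]],"jaw":[-1,-1,-1,-1,-1,-1,-1]}'; python3 - <<'E'
from rig import sense;import numpy as np
s=sense();print(np.round(s['joints'],3),np.degrees(np.arctan2(s['tcp_rot'][1][1],s['tcp_rot'][0][1])))
from h import *
p,d=eyes.read_camera('scene');cv2.imwrite('pics/s1.png',cv2.resize(p[0:260,120:400],None,fx=2.2,fy=2.2))
E
```

```text
clock: 2.98
ee_pos: [0.4464, -0.1798, 0.2021]
tcp_rot: [[-0.838, 0.546, -0.003], [0.546, 0.838, 0.0], [0.003, -0.001, -1.0]]
ft_force: [0.2, 0.4, 1.1]
grip_width: 1.0
[-0.43  -0.02   0.723  1.932  0.015  1.228  1.281] 56.91996105314002
```

View pics/s1.png

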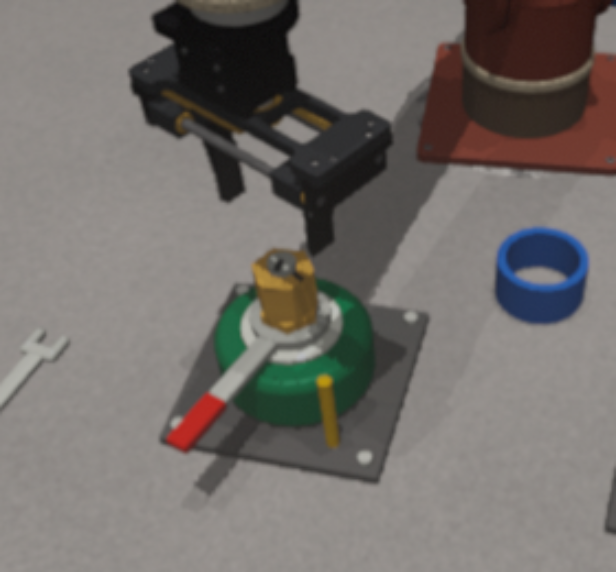

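The open jaws straddle the nut at about (285,290) in the crop, and their line looks right. Going down and closing.

```bash
python3 -m pendant '{"slide":[[0.15,-0.1,-3],[0,0,-2],[0,0,-2],[0,0,-1],[0,0,-1],[0,0,0],[0,0,0],[0,0,0],[0,0,0],[0,0,0],[0,0,0]],"delta_rot":[[0,0,0],[0,0,0],[0,0,0],[0,0,0],[0,0,0],[0,0,0],[0,0,0],[0,0,0],[0,0,0],[0,0,0],[0,0,0]],"jaw":[-1,-1,-1,-1,-1,-1,1,1,1,1,1]}'; python3 - <<'E'
from rig import sense;import numpy as np
s=sense();print(np.round(s['joints'],3),np.degrees(np.arctan2(s['tcp_rot'][1][1],s['tcp_rot'][0][1])),s['torque'])
E
```

```text
clock: 4.4
ee_pos: [0.4487, -0.1818, 0.1136]
tcp_rot: [[-0.838, 0.545, -0.001], [0.545, 0.838, -0.002], [0.0, -0.002, -1.0]]
ft_force: [1.7, 4.5, 1.9]
grip_width: 0.525
[-0.403  0.107  0.743  2.034 -0.082  1.031  1.373] 56.97974667131489 [ 1.28752471 -0.60176339  0.03264748]
```

The grip is 46 mm wide, so it's on the flats. Turning clockwise.

```bash
python3 -m pendant '{"slide":[[0,0,0],[0,0,0],[0,0,0],[0,0,0],[0,0,0],[0,0,0],[0,0,0],[0,0,0],[0,0,0],[0,0,0]],"delta_rot":[[0,0,-0.08],[0,0,-0.12],[0,0,-0.12],[0,0,-0.12],[0,0,-0.12],[0,0,-0.12],[0,0,-0.12],[0,0,-0.1],[0,0,-0.08],[0,0,0]],"jaw":[1,1,1,1,1,1,1,1,1,1]}'; python3 - <<'E'
from rig import sense;import numpy as np
s=sense();print(np.round(s['joints'],3),np.degrees(np.arctan2(s['tcp_rot'][1][1],s['tcp_rot'][0][1])),s['torque'])
E
```

```text
clock: 5.65
ee_pos: [0.4475, -0.1825, 0.1135]
tcp_rot: [[-0.012, 1.0, -0.003], [1.0, 0.012, -0.001], [-0.001, -0.003, -1.0]]
ft_force: [-10.4, -6.5, 8.4]
grip_width: 0.527
[-0.482  0.113  0.832  2.037 -0.094  1.034  0.407] 0.6651469468388626 [-1.34402792  2.09615364 -0.09822398]
```

```bash
python3 -m pendant '{"slide":[[0,0,0],[0,0,0],[0,0,0],[0,0,0]],"delta_rot":[[0,0,-0.04],[0,0,-0.04],[0,0,-0.03],[0,0,0]],"jaw":[1,1,1,1]}'; python3 - <<'E'
from rig import sense;import numpy as np
s=sense();print(np.round(s['joints'],3),np.degrees(np.arctan2(s['tcp_rot'][1][1],s['tcp_rot'][0][1])),s['torque'],s['grip_width'])
from h import *
p,d=eyes.read_camera('scene');cv2.imwrite('pics/s2.png',cv2.resize(p[80:220,180:320],None,fx=4,fy=4,interpolation=cv2.INTER_CUBIC))
E
```

```text
clock: 6.15
ee_pos: [0.4473, -0.1825, 0.1135]
tcp_rot: [[0.098, 0.995, -0.004], [0.995, -0.098, -0.001], [-0.001, -0.004, -1.0]]
ft_force: [-11.7, -6.3, 9.4]
grip_width: 0.527
[-0.491  0.113  0.842  2.037 -0.096  1.034  0.299] -5.598426872314775 [-1.32341076  2.2623951  -0.08789947] 0.5266290552107944
```

View pics/s2.png

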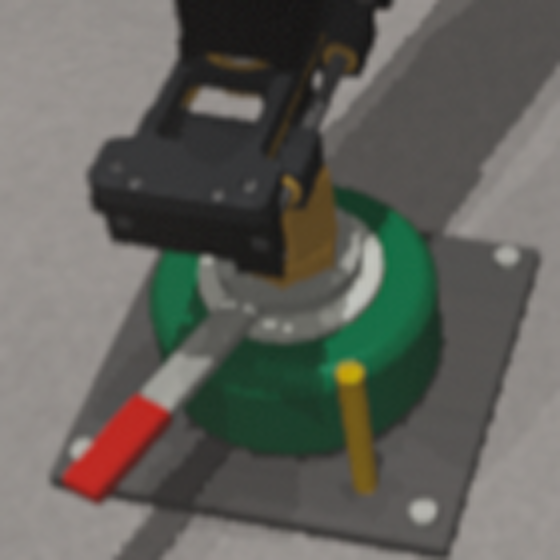

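The nut is still gripped at about (310,220) and the spanner at (120,450) hasn't moved. The torque shows no stop yet, so I'll keep turning.

```bash
python3 -m pendant '{"slide":[[0.05,0.05,0],[0,0,0],[0,0,0]],"delta_rot":[[0,0,-0.04],[0,0,-0.03],[0,0,0]],"jaw":[1,1,1]}'; python3 - <<'E'
from rig import sense;import numpy as np
s=sense();print(np.degrees(np.arctan2(s['tcp_rot'][1][1],s['tcp_rot'][0][1])),s['torque'],s['grip_width'])
E
```

```text
clock: 6.58
ee_pos: [0.4473, -0.1828, 0.1135]
tcp_rot: [[0.165, 0.986, -0.005], [0.986, -0.165, -0.003], [-0.004, -0.004, -1.0]]
ft_force: [-14.2, -10.2, 11.5]
grip_width: 0.535
-9.487656004612035 [-2.12681519  2.89461297  1.37441379] 0.5353453414953967
```

The moment jumped to 1.4 N m, so the nut is at its stop. Releasing and lifting, then checking.

```bash
python3 -m pendant '{"slide":[[0,0,0],[0,0,0],[0,0,0],[0,0,0],[0,0,3],[0,0,4],[0,0,4],[-2,-5,0],[-1,-5,0],[0,-5,0],[0,-5,0],[0,0,0]],"delta_rot":[[0,0,0.02],[0,0,0],[0,0,0],[0,0,0],[0,0,0],[0,0,0],[0,0,0],[0,0,0],[0,0,0],[0,0,0],[0,0,0],[0,0,0]],"jaw":[0.3,-0.4,-1,-1,-1,-1,-1,-1,-1,-1,-1,-1]}'; python3 - <<'E'
from rig import sense;import numpy as np
s=sense();print(s['joints'],np.degrees(np.arctan2(s['tcp_rot'][1][1],s['tcp_rot'][0][1])),s['torque'],s['grip_width'])
from h import *
p,d=eyes.read_camera('top');cv2.imwrite('pics/t3.png',p);cv2.imwrite('pics/t3z.png',cv2.resize(p[175:300,340:450],None,fx=4.5,fy=4.5,interpolation=cv2.INTER_CUBIC))
E
```

```text
clock: 8.07
ee_pos: [0.4183, -0.3838, 0.223]
tcp_rot: [[0.15, 0.989, -0.003], [0.989, -0.15, -0.003], [-0.004, -0.003, -1.0]]
ft_force: [-0.8, 0.5, 0.1]
grip_width: 1.0
[-0.22570471  0.26884511  1.06050452  1.72318267 -0.23868461  1.29222068
  0.73529767] -8.625960968565591 [-0.11532038  0.04519968  0.00343075] 1.0004319284002854
```

View pics/t3z.png

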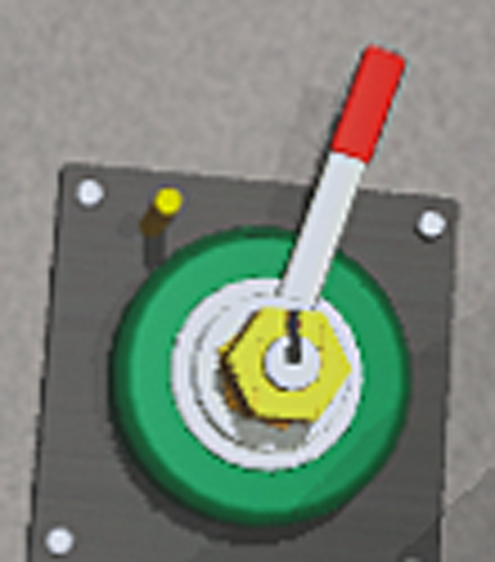

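The stripes on the nut (293,325) and axle now meet, so the nut is tight. The spanner hasn't moved, with its handle at (368,105). Next I'll close the fingers and move to the right-hand side of the handle.

```bash
python3 -m pendant '{"slide":[[1.94,1.24,0],[1.94,1.24,0],[1.94,1.24,0],[1.94,1.24,0],[1.94,1.24,0],[1.94,1.24,0],[1.94,1.24,0],[1.94,1.24,0],[0,0,-2],[0,0,0]],"delta_rot":[[0,0,-0.178],[0,0,-0.178],[0,0,-0.178],[0,0,-0.178],[0,0,-0.178],[0,0,-0.178],[0,0,-0.178],[0,0,-0.178],[0,0,0],[0,0,0]],"jaw":[1,1,1,1,1,1,1,1,1,1]}'; python3 - <<'E'
from rig import sense;import numpy as np
s=sense();print(s['joints'],np.degrees(np.arctan2(s['tcp_rot'][1][1],s['tcp_rot'][0][1])))
from h import *
p,d=eyes.read_camera('scene');cv2.imwrite('pics/s4.png',cv2.resize(p[40:260,120:340],None,fx=2.7,fy=2.7))
E
```

```text
clock: 9.38
ee_pos: [0.5741, -0.2795, 0.2017]
tcp_rot: [[1.0, 0.005, -0.003], [0.005, -1.0, 0.002], [-0.003, -0.002, -1.0]]
ft_force: [-0.1, -0.5, 0.7]
grip_width: 0.021
[-0.45945229  0.61773655  1.24766089  1.57561794 -0.59276223  1.38497335
 -0.71805433] -89.69858709703877
```

View pics/s4.png

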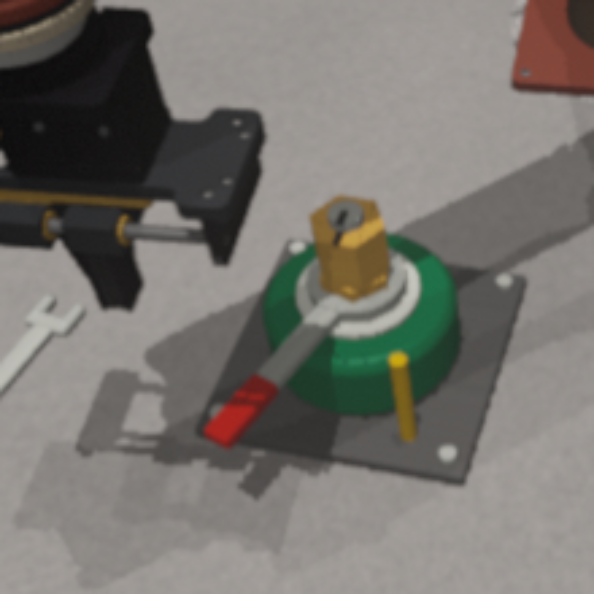

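The spanner handle is at about (240,410) in the crop. The closed fingers are to its right at (115,300) and clear of it. Joint 3 is close to its range limit, so I'll go down in stages.

```bash
python3 -m pendant '{"slide":[[0,0,-2],[0,0,-2],[0,0,-2],[0,0,0]],"delta_rot":[[0,0,0],[0,0,0],[0,0,0],[0,0,0]],"jaw":[1,1,1,1]}'; python3 -c "
from rig import sense
print(sense()['joints'])"
```

```text
clock: 9.93
ee_pos: [0.5743, -0.2803, 0.1414]
tcp_rot: [[1.0, 0.002, -0.003], [0.002, -1.0, 0.001], [-0.003, -0.001, -1.0]]
ft_force: [-0.2, -0.2, 0.2]
grip_width: 0.003
[-0.43625017  0.66586846  1.19850458  1.64336039 -0.6415041   1.28854351
 -0.68839025]
```

```bash
python3 -m pendant '{"slide":[[0,0,-2],[0,0,-2],[0,0,-1.4],[0,0,0],[0,1,0],[0,1,0],[0,1,0],[0,0,0]],"delta_rot":[[0,0,0],[0,0,0],[0,0,0],[0,0,0],[0,0,0],[0,0,0],[0,0,0],[0,0,0]],"jaw":[1,1,1,1,1,1,1,1]}'; python3 - <<'E'
from rig import sense
print(sense()['joints'])
from h import *
p,d=eyes.read_camera('scene');cv2.imwrite('pics/s5.png',cv2.resize(p[40:260,120:340],None,fx=2.7,fy=2.7))
E
```

```text
clock: 10.92
ee_pos: [0.5757, -0.2496, 0.0898]
tcp_rot: [[1.0, 0.003, 0.0], [0.003, -1.0, 0.0], [0.0, -0.0, -1.0]]
ft_force: [-0.9, 0.5, 0.2]
grip_width: 0.005
[-0.48056234  0.6942291   1.1644867   1.72398966 -0.68459211  1.19483012
 -0.69637639]
```

View pics/s5.png

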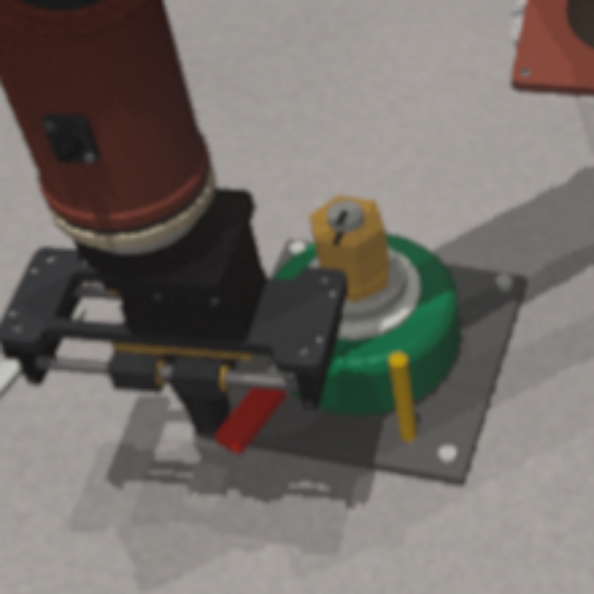

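The fingers at about (210,410) are just beside the red handle. Lowering 5 mm and pushing.

```bash
python3 -m pendant '{"slide":[[0,0,-0.5],[0,1,0],[0,1,0],[0,1,0],[0,1,0],[0,1,0],[0,0,0]],"delta_rot":[[0,0,0],[0,0,0],[0,0,0],[0,0,0],[0,0,0],[0,0,0],[0,0,0]],"jaw":[1,1,1,1,1,1,1]}'; python3 - <<'E'
from rig import sense
print(sense()['joints'])
E
```

```text
clock: 11.85
ee_pos: [0.5752, -0.1991, 0.0843]
tcp_rot: [[1.0, 0.004, -0.001], [0.004, -1.0, 0.002], [-0.001, -0.002, -1.0]]
ft_force: [0.9, -0.5, 0.6]
grip_width: 0.004
[-0.59224388  0.67627012  1.18606437  1.77567992 -0.68157333  1.17328916
 -0.76219944]
```

```bash
python3 -m pendant '{"slide":[[0,1,0],[0,1,0],[0,0.5,0],[0,0.5,0]],"delta_rot":[[0,0,0],[0,0,0],[0,0,0],[0,0,0]],"jaw":[1,1,1,1]}'; python3 - <<'E'
from rig import sense
print(sense()['joints'])
from h import *
p,d=eyes.read_camera('scene');cv2.imwrite('pics/s6.png',cv2.resize(p[40:260,120:340],None,fx=2.7,fy=2.7))
E
```

```text
clock: 12.35
ee_pos: [0.5748, -0.1706, 0.0844]
tcp_rot: [[1.0, 0.002, -0.001], [0.002, -1.0, 0.0], [-0.001, -0.0, -1.0]]
ft_force: [-0.2, -2.6, 0.2]
grip_width: 0.002
[-0.65951699  0.66581947  1.20298392  1.79938917 -0.67749566  1.16578298
 -0.80612835]
```

View pics/s6.png

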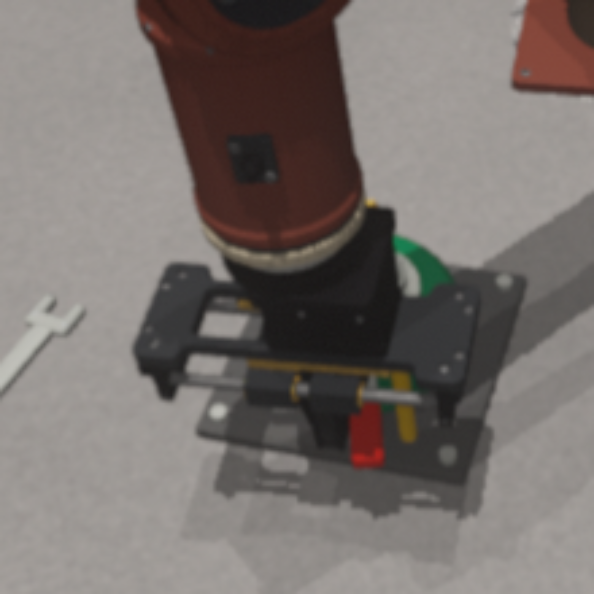

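The handle at about (366,435) is moving with the fingers towards the post at (405,410). I'll push on until the force rises.

```bash
python3 -m pendant '{"slide":[[0,0.5,0],[0,0.4,0],[0,0.3,0],[0,0,0]],"delta_rot":[[0,0,0],[0,0,0],[0,0,0],[0,0,0]],"jaw":[1,1,1,1]}'
```

```text
clock: 12.9
ee_pos: [0.5753, -0.1585, 0.0846]
tcp_rot: [[1.0, 0.002, 0.0], [0.002, -1.0, 0.0], [0.0, -0.0, -1.0]]
ft_force: [-1.0, -2.2, -0.2]
grip_width: 0.005
```

```bash
python3 -m pendant '{"slide":[[0,0.3,0],[0,0.3,0],[0,0.2,0],[0,0,0]],"delta_rot":[[0,0,0],[0,0,0],[0,0,0],[0,0,0]],"jaw":[1,1,1,1]}'
```

```text
clock: 13.4
ee_pos: [0.5749, -0.1575, 0.0851]
tcp_rot: [[1.0, -0.003, 0.003], [-0.003, -1.0, -0.01], [0.003, 0.01, -1.0]]
ft_force: [4.2, -24.5, -10.4]
grip_width: 0.004
```

The spanner is hard against the post: 24 N and it won't move further. Backing off, rising and checking.

```bash
python3 -m pendant '{"slide":[[0,-1,0],[0,-2,0],[0,-2,0],[0,-1,3],[0,-1,4],[0,-3,4],[0,-4,2],[0,-4,0],[0,0,0]],"delta_rot":[[0,0,0],[0,0,0],[0,0,0],[0,0,0],[0,0,0],[0,0,0],[0,0,0],[0,0,0],[0,0,0]],"jaw":[1,1,1,1,1,1,1,1,1]}'; python3 - <<'E'
from rig import sense
print(sense()['joints'])
from h import *
p,d=eyes.read_camera('scene');cv2.imwrite('pics/s7.png',p)
p,d=eyes.read_camera('top');cv2.imwrite('pics/t7z.png',cv2.resize(p[175:300,340:450],None,fx=4.5,fy=4.5,interpolation=cv2.INTER_CUBIC))
E
```

```text
clock: 14.52
ee_pos: [0.574, -0.3339, 0.215]
tcp_rot: [[1.0, -0.003, 0.001], [-0.003, -1.0, -0.0], [0.001, 0.0, -1.0]]
ft_force: [0.4, 0.9, -0.3]
grip_width: 0.003
[-0.32508354  0.64376043  1.21285117  1.49262112 -0.60495585  1.42251247
 -0.66369342]
```

View pics/t7z.png

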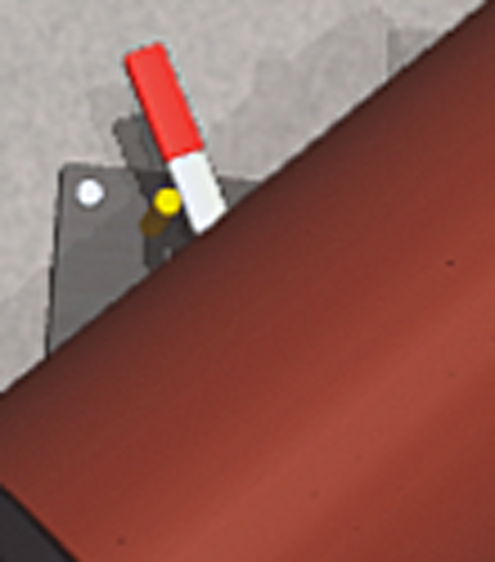

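View pics/s7.png

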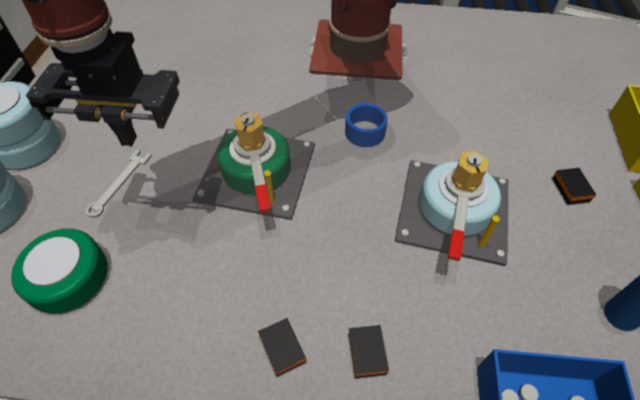

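The spanner at (262,190) is touching the post at (269,188). The blue fixture's nut at (470,172) and spanner at (458,240) haven't changed. One last look at the nut stripes.

```bash
python3 -c "
import cv2
p=cv2.imread('pics/s7.png')[105:215,215:305];cv2.imwrite('pics/s7z.png',cv2.resize(p,None,fx=5,fy=5,interpolation=cv2.INTER_CUBIC))"
```

```text
(no output)
```

View pics/s7z.png

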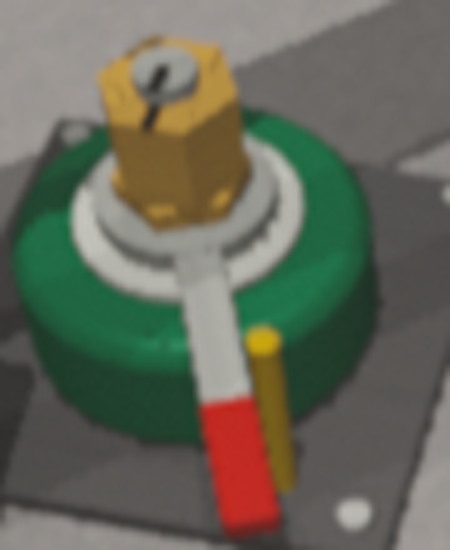

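The nut and axle stripes line up at about (155,95), and the spanner rests against the post at (262,340). Handing in.

```bash
python3 -c "
from rig import workorder
print(workorder.job_done())"
```

```text
the job is handed in; nothing more can be done
None
```

The green nut is tight and its spanner is up against the yellow post; I handed the job in at about 14.6 s of the 48 s allowed. No verdict was reported.

- **Nut:** I gripped it once across its flats and turned it clockwise until the wrist moment jumped to about 1.4 N m. At that point the jaws also spread slightly, from 0.527 to 0.535. After I let go, the stripes on the nut and axle met, and they still did in the last picture.
- **Spanner:** it had not moved while I turned the nut. I pushed its handle anticlockwise with closed fingers until it stopped dead at about 24 N, then backed off and rose clear. The last pictures show it against the post and the gripper well away.
- **Blue wheel:** the arm passed over it only at the start, with the fingertips about 70 mm or more above its nut. Its nut and spanner look unchanged in the last scene picture.

No check failed. In the last top picture the arm hid the nut, so the final stripe check used the scene camera only.

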